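Set the valve of a guarded sanding wheel

TASK

The air-filled sanding wheel on the bench needs its tyre valve at the top, behind the round filling hole in its guard, so that it can be pumped up with the guard on. Pinch the two tabs on top of the guard together to draw its sprung hinge pins, lift the guard off and stand it upright on the black rubber mat, then turn the wheel by hand until the valve is straight above the axle. Hang the guard back in its place so that both hinge pins spring fully home in the side plates, let go, and leave the other things on the bench where they are.

Things in the scene. Friction and masses are not known exactly. Their poses are not given: they have to be found in the camera images.
- machine: Small sanding head fixed to the worktop, left or right of the mat: grey motor behind, wheel on its shaft, two upright side plates. Origin on the worktop below the wheel's centre; front = its -x (to the robot at yaw 0), x = the wheel's axle, y left, z up. Base plate x -46 to 114, y +-71, 8 high; side plates inner faces y +-64, 7 thick, x -44 to 14, 131 high (mm); motor, x 48 to 110, 120 high
- hinge_seat (a point): On the machine, midway between the 12 mm hinge holes in the two side plates, 140 mm above the worktop, 26 mm in front of the wheel's mid-plane; the hinge axis is the machine's y. Ears round the holes, 24 mm wide, reach to 155.5 mm above the worktop, upper edges rounded. Hung in place, the guard's pin axis (32 mm below guard_grip) is here.
- wheel_centre (a point): Centre of the wheel, on its axle, 66 mm above the worktop; axes as the machine's. The wheel is a black rubber tyre 108 mm across, 24 mm wide, with flat flanks. With the guard off the tyre can be gripped across its width from above (fingers in front and behind; 36 mm free behind it, above a 34 mm thick shaft housing on the axle) and carried round the axle.
- wheel (a joint): Angle of the wheel, rad. 0: valve straight above the axle; positive: valve turned clockwise as seen from the front, from the top towards the machine's -y. It starts 0.9 to 1.7 rad clockwise, turns stiffly (about 0.06 N m) and stays where it is left. In a grip across the tyre it may lag the fingers by 0.1 rad: check it.
- valve (a point): Middle of the wheel's brass tyre valve stem, 24 mm from the axle; the stem is 10 to 13 mm thick and stands 22 mm out of the wheel's front face. Hidden while the guard is on.
- guard_grip (a point): Point of the guard midway between its two finger tabs, 8 mm below their tops, 146 mm above the guard's lower edge, nearly above its centre of mass; axes along the machine's while hung, then 172 mm above the worktop. Tabs: upright steel plates 24 mm wide (x), 6 mm thick, outer faces 56 mm apart let go, 32 mm when pinched to their stops (3 to 6 N; a 20 N grip carries it), free for the upper 34 mm.
- guard_foot (a point): Point of the guard at its lower edge, 146 mm straight below guard_grip. The guard is a folded aluminium hood open behind and below, 124 mm wide (y), 104 mm high without the hinge parts (148 with tabs), 0.3 to 0.45 kg: front panel 17 mm before this point, top plate to 46 mm behind it, side walls to 26 mm behind it, on which it stands by itself.
- guard_front (a point): Centre of the 26 mm filling hole in the guard's front panel, outer face: 17 mm before and 82 mm below guard_grip. The hung guard's lower edge rests on a peg inside each side plate, 26 mm above the worktop; this brings the pins level with their holes. It goes in and out straight from above with its pins drawn, with 2 mm play at each side plate.
- pin_left (a joint): How far the guard's left (+y) hinge pin is drawn in, m: 0 sprung fully out, 0.012 fully drawn by the tab. Pins are 8 mm thick with tapered tips; out, they stand 11 mm out of the guard's sides, through the side plates' holes (2 mm play all round); drawn, they lie within the guard's width.
- pin_right (a joint): The same for the right (-y) hinge pin.
- mat_centre (a point): Centre of the upper face of a black rubber mat, 140 x 190 mm (x, y), 3 mm thick, fixed on the worktop beside the machine; it is kept free.
- hex_key: Bystander: black L-shaped hex key, 35x124 mm, 8 mm high, lying on the worktop. Origin at the centre of its underside.
- glue: Bystander: small white squeeze bottle of glue with a blue nozzle, 32 mm across, 112 mm high, standing. Origin at the centre of its underside.
- battery: Bystander: black battery pack, 70x110 mm, 62 mm high. Origin at the centre of its underside.
- tape: Bystander: roll of black tape lying flat, 72 mm across, 20 mm high. Origin at the centre of its underside.
- sponge: Bystander: grey sanding sponge block, 66x98 mm, 25 mm high. Origin at the centre of its underside.
- tin: Bystander: round tin of polish, 71 mm across, 56 mm high. Origin at the centre of its underside.

How it is judged:
By the outcome, as a careful person would: the job done as asked, in the order asked, and still so for the second after the job is handed in, with the robot touching nothing.
It also fails if it takes over 72 s, if anything falls off the work surface, if the arm or the gripper's body presses on something with over 40 N, if the wrist force passes 120 N, or if a joint passes its speed limit or range.

ROBOT

A 6-joint arm with a two-finger parallel gripper is mounted at the origin on a cart in front of the work surface, level with it; the furniture and walls round the work are solid. World frame = base frame: x ahead of the robot, y to its left, z up, the work surface at z = 0. Lengths are in m, angles in rad, forces in N, time in s.
With the tool pointing down it reaches from about 0.3 to 0.825 m from the base axis. Payload 5.4 kg.
Tool frame: the origin (TCP) lies midway between the tips of the shut fingers; the grasp point (between the pads) lies 19 mm behind it; z points along the fingers, y is the line along which they close (so a half turn about z gives the same grasp; the last joint's range is limited). The gripper opens to 92 mm and grips with 3 to 60 N. Pads are 20 mm wide; open, the fingers measure 128 mm over their backs; the gripper's body (75 mm by 189 mm) begins 69 mm behind the grasp point.
Start: joints at [-1.422, 0.158, 1.597, -0, 1.386, -0.21], TCP at [0.202, -0.538, 0.215] pointing down, gripper open.
Joint ranges: [-2.91, 2.91], [-0.94, 2.29], [0.18, 2.7], [-1.29, 4.43], [0.17, 2.64], [-3, 3]. Speed limits (rad/s): [2.57, 2.57, 3.14, 3.14, 3.14, 3.14].

INTERFACE

Orientations are given as a unit quaternion [x, y, z, w].
In Python, from bench import bot gives the robot as it stands.
- The arm moves only by the tool drive_tool, never from a script. Its argument "moves" is one flat list of numbers, 6 for each row, row after row: the shift along the world's x, y, z scaled (see below), then the turn, a rotation vector about the world's x, y, z scaled (see below). In form: [dx, dy, dz, wx, wy, wz, dx, dy, dz, wx, wy, wz, ...]. A call has exactly 10 rows; each row is the pose to reach, as a shift and turn from the pose commanded when the call began; what a row does not reach only later rows make up. The controller multiplies each number of a shift by 500 mm and each number of a turn by 1.5 rad. A row lasts 1/10 s, in which the tool goes at most 50 mm and 8.59 degrees, less where a joint would pass 70% of its speed; a pose out of reach is approached as far as the arm can. A call with a number of a shift or a turn outside -1 to 1 is refused whole. A call with a gripper value outside its range is refused whole. "gripper" is the closure, from 0 (fully open) to 1 (shut), set as the call begins (left out, the last holds). The fingers move at their own pace and stop on an object; "squeeze" is the grip in N (left out, the last holds). Time passes only in rows, so rows that repeat a pose let the fingers close, or fill a call up. It gives the time, the measured TCP pose, the force, the opening and the grip force at its end, in the units of the state.
- bot.get_state(): the state, without advancing time (a new reading comes with each control period).
- bot.capture(name): name is "side" or "top"; returns a dict with "frame" (420x560x3 uint8, blue, green, red), "depth" (420x560 float32, m along the optical axis (not along the pixel's ray), 0 where there is no reading), "mtx" (3x3 intrinsics, pixels), "camera_from_world" (4x4, takes a point from world to camera coordinates). Camera axes: x right, y down, z forward; pixel columns grow to the right and rows downward; lengths in m; the calibration is good to about 2 mm. A picture is of the moment at which its call begins.
- bot.job_done(): hands the job in; it is judged then, once.
The state is a dict: "time_s": time; "joints": joint angles; "qd": joint speeds; "effort": joint torques, N m; "position": TCP position; "orientation": TCP orientation; "contact_force": force on the tool from outside, world axes, zero at the start; "torque": the same for the moment, N m; "width": finger opening in m; "grasp_force": force on a finger pad.
Only numpy, scipy, OpenCV 4.12 (cv2) and the standard library are available. Lean on these libraries where they do the work, as an engineer would, in place of code of your own. Each camera call takes 0.05 s, during which the arm holds its last target. There are 200 camera calls.

## Working session

There is one attempt and no reset: what is moved stays moved. The work goes in short steps, Python scripts to look and compute and a tool call to move; the robot and the scene stay as the last step left them, time stands still between calls to the robot, and variables do not carry over. Pictures are saved under pics/ and viewed, at most 10 in all, crops included, and the job is handed in when it is done.

Besides the shell and the picture viewer there is one more tool, called after ">>>" by a JSON object that holds its "fn" and its "kwargs", one argument or row to a line. drive_tool: Moves the arm, as the interface text tells. Shifts and turns lie within -1 to 1; 1 stands for 500 mm of shift or 1.5 rad of turn. Its arguments: {"type":"object","properties":{"moves":{"type":"array","items":{"type":"number"}},"gripper":{"type":"number"},"squeeze":{"type":"number"}},"required":["moves"]}

```bash
mkdir -p pics; ls; cat > h.py <<'E'
import numpy as np, cv2
from bench import bot
def cap(n,save=None):
    c=bot.capture(n)
    if save: cv2.imwrite('pics/'+save+'.png',c['frame'])
    return c
def world(c,u,v,z=None):
    """pixel -> world; at plane z, or from depth"""
    K,T=np.array(c['mtx']),np.array(c['camera_from_world']); R,t=T[:3,:3],T[:3,3]
    d=np.linalg.inv(K)@np.array([u,v,1.]); o=-R.T@t; w=R.T@d
    s=(z-o[2])/w[2] if z is not None else c['depth'][int(round(v)),int(round(u))]
    return o+s*w
def ray(c,u,v):
    K,T=np.array(c['mtx']),np.array(c['camera_from_world']); R,t=T[:3,:3],T[:3,3]
    w=R.T@np.linalg.inv(K)@np.array([u,v,1.]); return -R.T@t,w/np.linalg.norm(w)
def cloud(c):
    K,T=np.array(c['mtx']),np.array(c['camera_from_world']); R,t=T[:3,:3],T[:3,3]
    v,u=np.mgrid[:420,:560]; d=c['depth']
    p=np.stack([(u-K[0,2])/K[0,0]*d,(v-K[1,2])/K[1,1]*d,d],-1)
    P=(p-t)@R; P[d==0]=np.nan; return P
def proj(c,p):
    K,T=np.array(c['mtx']),np.array(c['camera_from_world']); q=T[:3,:3]@np.array(p)+T[:3,3]; q=K@q; return q[:2]/q[2]
def st():
    s=bot.get_state(); print({k:np.round(s[k],4).tolist() for k in ['time_s','position','orientation','contact_force','torque','width','grasp_force','joints']})
E
python3 - <<'E'
from h import *
for n in ['side','top']:
    c=cap(n,n+'0'); T=np.array(c['camera_from_world']); print(n,(-T[:3,:3].T@T[:3,3]).round(3),T[:3,:3].round(2).tolist(),np.array(c['mtx'])[0,0],(c['depth']>0).mean())
st()
E
```

```text
pics
side [0.097 0.844 1.06 ] [[-0.91, -0.4, -0.0], [-0.28, 0.63, -0.72], [0.29, -0.66, -0.69]] 485.6581980915077 0.9959268707482993
top [ 0.222 -0.048  1.502] [[-0.02, -1.0, 0.0], [-0.98, 0.02, -0.18], [0.18, -0.0, -0.98]] 517.624593882893 0.9960586734693877
{'time_s': 0.1, 'position': [0.2018, -0.5378, 0.2137], 'orientation': [0.984, 0.1784, 0.0, -0.0008], 'contact_force': [0.6008, -0.4309, -0.0728], 'torque': [0.0179, -0.0027, 0.0354], 'width': 0.092, 'grasp_force': 0.0, 'joints': [-1.4221, 0.159, 1.5981, 0.0, 1.3862, -0.2101]}
```

```bash
python3 -c "
import cv2,numpy as np
a=cv2.imread('pics/side0.png');b=cv2.imread('pics/top0.png')
cv2.imwrite('pics/both0.png',cv2.resize(np.vstack([a,b]),(800,1200))[:600]);print(a.shape)"
```

```text
(420, 560, 3)
```

View pics/side0.png

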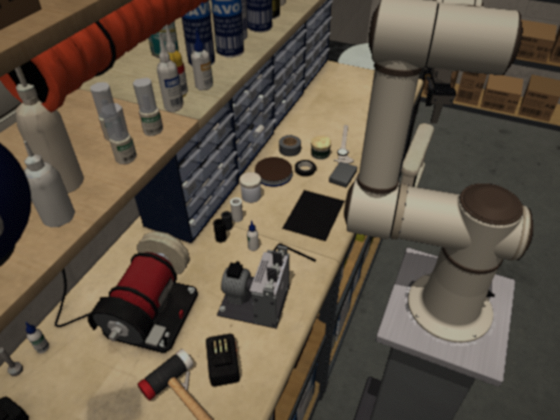

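View pics/top0.png

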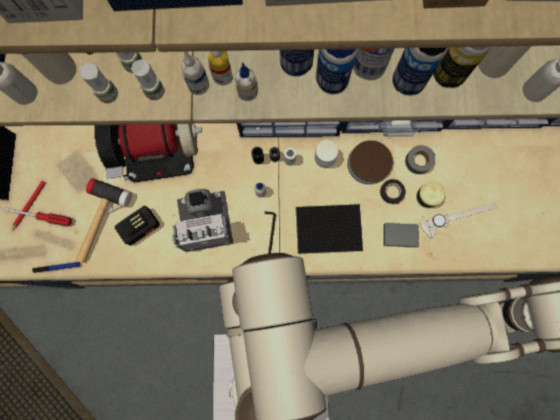

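The side view shows the machine at about (265,285), the mat at (315,213) and the glue at (253,235). The top view shows the machine at (203,222), the mat at (330,228) and the hex key at (270,235) between them.

```bash
python3 - <<'E'
from h import *
a=cv2.imread('pics/side0.png')[230:340,205:305];b=cv2.imread('pics/top0.png')[180:260,165:245]
cv2.imwrite('pics/crop0.png',np.hstack([cv2.resize(a,(400,440),interpolation=2),cv2.resize(b,(400,440),interpolation=2)]))
c=cap('top'); P=cloud(c)
# mat: black in region
g=c['frame'].max(2); m=np.zeros_like(g); m[195:262,288:372]=(g[195:262,288:372]<45)
n,l,s,_=cv2.connectedComponentsWithStats(m); i=1+s[1:,4].argmax(); 
cn=max(cv2.findContours((l==i).astype('u1') if 0 else (l==i).astype(np.uint8),0,2)[0],key=cv2.contourArea)
r=cv2.minAreaRect(cn); box=cv2.boxPoints(r); W=np.array([world(c,*p,z=.003) for p in box]); print('mat',W.round(3).tolist(),W.mean(0).round(3), [np.linalg.norm(W[k]-W[k-1]).round(3) for k in range(4)], np.nanmedian(P[l==i][:,2]))
# machine high points by depth
for n,rr in [('top',(slice(180,260),slice(165,245))),('side',(slice(230,340),slice(205,305)))]:
    c=cap(n);P=cloud(c)[rr].reshape(-1,3)
    for lo,hi in [(.005,.012),(.11,.124),(.124,.135),(.135,.16),(.16,.2)]:
        q=P[(P[:,2]>lo)&(P[:,2]<hi)]
        if len(q)>4:
            R=cv2.minAreaRect(q[:,:2].astype(np.float32)); print(n,lo,hi,len(q),q.mean(0).round(3),q.max(0).round(3),np.round(R[0],3),np.round(R[1],3),round(R[2],1))
E
```

```text
mat [[0.507, -0.082, 0.003], [0.513, -0.267, 0.003], [0.38, -0.268, 0.003], [0.374, -0.085, 0.003]] [ 0.443 -0.176  0.003] [np.float64(0.133), np.float64(0.185), np.float64(0.133), np.float64(0.182)] 0.003837732153128943
top 0.005 0.012 881 [0.486 0.184 0.008] [0.595 0.307 0.012] [0.476 0.19 ] [0.234 0.238] 89.9
top 0.11 0.124 254 [0.48  0.185 0.119] [0.534 0.249 0.124] [0.464 0.186] [0.143 0.142] 9.8
top 0.124 0.135 837 [0.431 0.182 0.13 ] [0.53  0.253 0.135] [0.46  0.188] [0.137 0.142] 10.3
top 0.135 0.16 338 [0.413 0.18  0.146] [0.459 0.249 0.16 ] [0.426 0.182] [0.061 0.142] 11.2
top 0.16 0.2 72 [0.412 0.182 0.175] [0.428 0.245 0.185] [0.413 0.179] [0.026 0.135] 7.2
side 0.005 0.012 862 [0.484 0.193 0.008] [0.675 0.304 0.012] [0.495 0.122] [0.284 0.355] 26.2
side 0.11 0.124 341 [0.469 0.205 0.118] [0.534 0.257 0.124] [0.464 0.19 ] [0.139 0.144] 10.0
side 0.124 0.135 776 [0.432 0.189 0.129] [0.47  0.254 0.135] [0.429 0.181] [0.067 0.146] 10.5
side 0.135 0.16 370 [0.412 0.185 0.148] [0.437 0.249 0.16 ] [0.415 0.178] [0.027 0.144] 9.6
side 0.16 0.2 135 [0.415 0.18  0.172] [0.432 0.207 0.183] [0.416 0.178] [0.024 0.059] 9.0
```

View pics/crop0.png

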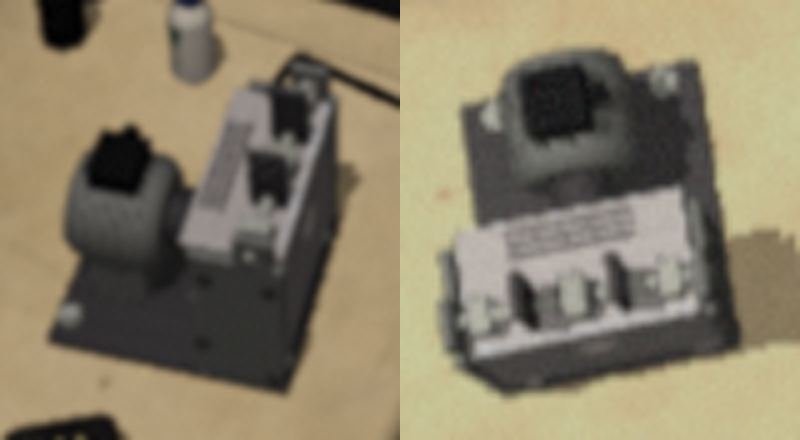

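The crop shows the guard hung, with two dark tabs on it, and the machine yawed by about +10° (its y axis points slightly towards the robot).

```bash
python3 - <<'E'
from h import *
psi=np.radians(10.1); ex=np.array([np.cos(psi),np.sin(psi)]); ey=np.array([-ex[1],ex[0]]); o=np.array([.415,.1785])
for n,rr in [('top',(slice(180,260),slice(165,245))),('side',(slice(230,340),slice(205,305)))]:
    D=np.mean([0],0); c=cap(n); P=cloud(c)[rr].reshape(-1,3)
    x=(P[:,:2]-o)@ex; y=(P[:,:2]-o)@ey; z=P[:,2]
    for nm,s in [('tab+',(z>.164)&(y>0)&(y<.04)),('tab-',(z>.164)&(y<0)&(y>-.04)),('ear+',(z>.147)&(z<.158)&(y>.05)),('ear-',(z>.147)&(z<.158)&(y<-.05)),('plate',(z>.122)&(z<.134)&(x>-.03)&(x<.07)),('motor',(z>.1)&(x>.075))]:
        if s.sum()>3: print(n,nm,s.sum(),'x',(1e3*np.percentile(x[s],[2,50,98])).round(1),'y',(1e3*np.percentile(y[s],[2,50,98])).round(1),'z',(1e3*np.percentile(z[s],[50,98])).round(1))
E
```

```text
top tab+ 31 x [-13.3  -2.    9.4] y [22.7 25.5 29.4] z [179.1 183. ]
top tab- 29 x [-13.   -4.2   9. ] y [-28.  -25.1 -21.4] z [178.6 184.6]
top ear+ 44 x [-15.1  -3.7   7. ] y [50.4 65.5 71.6] z [152.  157.1]
top ear- 36 x [-16.5  -2.9   7.6] y [-69.7 -64.7 -50.5] z [152.3 157.6]
top plate 798 x [-19.4  19.6  42.9] y [-67.8   1.5  67.1] z [130.1 133.7]
top motor 254 x [ 77.3  98.1 125.5] y [-23.8  -1.5  17.5] z [118.8 126.2]
side tab+ 60 x [-9.3  1.1 12.4] y [21.6 25.9 29. ] z [174.2 181.4]
side tab- 59 x [-11.1   0.5  11.2] y [-28.7 -24.1 -21.7] z [173.6 182. ]
side ear+ 57 x [-13.6  -1.9  10.5] y [50.9 67.9 71.2] z [150.8 156.9]
side ear- 38 x [-13.2  -1.4   9.5] y [-70.8 -66.8 -54.7] z [153.1 156.7]
side plate 800 x [-17.1  24.2  45.1] y [-67.4  13.1  69.7] z [128.7 133.1]
side motor 280 x [ 80.4 100.7 126.7] y [-28.    3.3  18.5] z [117.3 122.6]
```

>>> {"fn": "drive_tool", "kwargs": {
  "moves": [0.4, 0.68, 0.1, 0, 0, -0.122, 0.4, 0.68, 0.1, 0, 0, -0.122, 0.4, 0.68, 0.1, 0, 0, -0.122, 0.4, 0.68, 0.1, 0, 0, -0.122, 0.4, 0.68, 0.1, 0, 0, -0.122, 0.4, 0.68, 0.1, 0, 0, -0.122, 0.4, 0.68, 0.1, 0, 0, -0.122, 0.4, 0.68, 0.1, 0, 0, -0.122, 0.41, 0.78, 0.1, 0, 0, -0.122, 0.42, 0.88, 0.1, 0, 0, -0.122],
  "gripper": 0,
  "squeeze": 25
}}

```text
time_s: 1.35
position: [0.4121, -0.097, 0.2649]
orientation: [0.996, 0.088, 0.0, 0.0]
contact_force: [0.9, 0.5, 0.3]
width: 0.092
grasp_force: 0.0
```

>>> {"fn": "drive_tool", "kwargs": {
  "moves": [0.004, 0.1, 0, 0, 0, 0, 0.004, 0.2, 0, 0, 0, 0, 0.004, 0.3, 0, 0, 0, 0, 0.004, 0.4, 0, 0, 0, 0, 0.004, 0.5, 0, 0, 0, 0, 0.004, 0.552, 0, 0, 0, 0, 0.004, 0.552, -0.06, 0, 0, 0, 0.004, 0.552, -0.13, 0, 0, 0, 0.004, 0.552, -0.19, 0, 0, 0, 0.004, 0.552, -0.224, 0, 0, 0]
}}

```text
time_s: 2.35
position: [0.4122, 0.1771, 0.15]
orientation: [0.996, 0.088, -0.002, 0.0]
contact_force: [0.2, 1.1, 0.3]
width: 0.0919
grasp_force: 0.0
```

```bash
python3 - <<'E'
from h import *
st(); a=cap('side')['frame'][200:330,195:315];b=cap('top')['frame'][170:260,160:250]
cv2.imwrite('pics/g1.png',np.hstack([cv2.resize(a,(400,433),interpolation=2),cv2.resize(b,(400,433),interpolation=2)]))
E
```

```text
{'time_s': 2.35, 'position': [0.4122, 0.1771, 0.15], 'orientation': [0.9961, 0.088, -0.0018, 0.0001], 'contact_force': [0.2051, 1.1329, 0.2703], 'torque': [0.0398, -0.039, -0.0026], 'width': 0.0919, 'grasp_force': 0.0, 'joints': [0.1352, -0.1144, 2.0064, 0.0, 1.2533, 1.5298]}
```

View pics/g1.png

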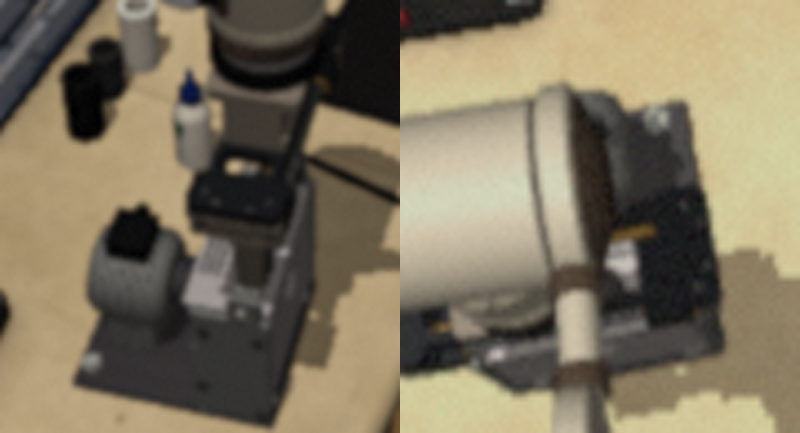

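The gripper straddles the tabs between the side plates' ears, clear of the machine. Closing now.

>>> {"fn": "drive_tool", "kwargs": {
  "moves": [0, 0, 0, 0, 0, 0, 0, 0, 0, 0, 0, 0, 0, 0, 0, 0, 0, 0, 0, 0, 0, 0, 0, 0, 0, 0, 0, 0, 0, 0, 0, 0, 0, 0, 0, 0, 0, 0, 0, 0, 0, 0, 0, 0, 0, 0, 0, 0, 0, 0, 0, 0, 0, 0, 0, 0, 0, 0, 0, 0],
  "gripper": 1,
  "squeeze": 25
}}

```text
time_s: 3.45
position: [0.4144, 0.1776, 0.1533]
orientation: [0.996, 0.088, 0.001, -0.001]
contact_force: [0.1, 2.5, 4.6]
width: 0.0312
grasp_force: 25.0
```

>>> {"fn": "drive_tool", "kwargs": {
  "moves": [0, 0, 0.01, 0, 0, 0, 0, 0, 0.03, 0, 0, 0, 0, 0, 0.05, 0, 0, 0, 0, 0, 0.08, 0, 0, 0, 0, 0, 0.11, 0, 0, 0, 0, 0, 0.15, 0, 0, 0, 0, 0, 0.19, 0, 0, 0, 0, 0, 0.24, 0, 0, 0, 0, 0, 0.29, 0, 0, 0, 0, 0, 0.32, 0, 0, 0]
}}

```text
time_s: 4.45
position: [0.4143, 0.1771, 0.315]
orientation: [0.996, 0.088, 0.001, 0.0]
contact_force: [0.6, -0.8, -3.4]
width: 0.0316
grasp_force: 25.0
```

```bash
python3 - <<'E'
from h import *
st(); a=cap('side','s2')['frame'][150:330,150:330];b=cap('top')['frame'][160:260,160:260]
cv2.imwrite('pics/g2.png',np.hstack([cv2.resize(a,(400,400),interpolation=2),cv2.resize(b,(400,400),interpolation=2)]))
E
```

```text
{'time_s': 4.45, 'position': [0.4143, 0.1771, 0.315], 'orientation': [0.9961, 0.0877, 0.0014, 0.0], 'contact_force': [0.6499, -0.8373, -3.353], 'torque': [0.0899, -0.0604, -0.0054], 'width': 0.0316, 'grasp_force': 24.9771, 'joints': [0.1347, -0.2263, 1.776, -0.0002, 1.5892, 1.5298]}
```

View pics/g2.png

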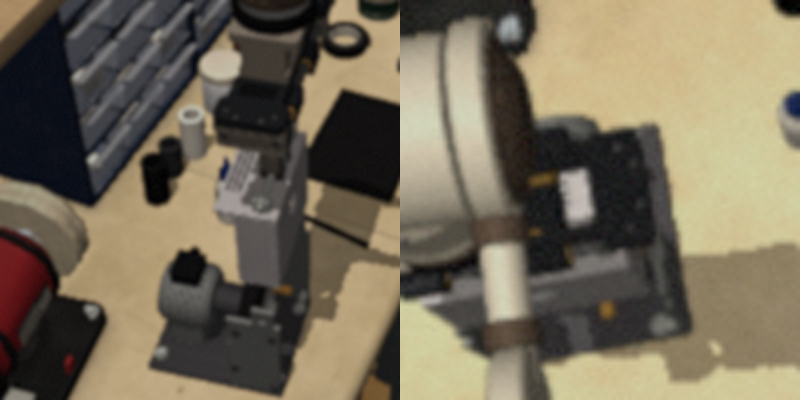

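The guard hangs level in the gripper at about (260,215) in the left half, clear of the side plates. Carrying it to the mat.

>>> {"fn": "drive_tool", "kwargs": {
  "moves": [0.01, -0.06, 0, 0, 0, 0, 0.02, -0.14, 0, 0, 0, 0, 0.03, -0.23, 0, 0, 0, 0, 0.04, -0.32, 0, 0, 0, 0, 0.05, -0.41, 0, 0, 0, 0, 0.052, -0.5, 0, 0, 0, 0, 0.052, -0.59, -0.02, 0, 0, 0, 0.052, -0.66, -0.07, 0, 0, 0, 0.052, -0.7, -0.13, 0, 0, 0, 0.052, -0.708, -0.19, 0, 0, 0]
}}

```text
time_s: 5.55
position: [0.4387, -0.1789, 0.215]
orientation: [0.996, 0.086, -0.001, -0.0]
contact_force: [1.3, 0.9, -4.5]
width: 0.0311
grasp_force: 25.0
```

>>> {"fn": "drive_tool", "kwargs": {
  "moves": [0, 0, -0.05, 0, 0, 0, 0, 0, -0.09, 0, 0, 0, 0, 0, -0.12, 0, 0, 0, 0, 0, -0.14, 0, 0, 0, 0, 0, -0.15, 0, 0, 0, 0, 0, -0.158, 0, 0, 0, 0, 0, -0.164, 0, 0, 0, 0, 0, -0.168, 0, 0, 0, 0, 0, -0.172, 0, 0, 0, 0, 0, -0.172, 0, 0, 0]
}}

```text
time_s: 6.55
position: [0.4399, -0.1769, 0.1316]
orientation: [0.996, 0.088, 0.0, 0.0]
contact_force: [0.3, -0.3, -3.6]
width: 0.031
grasp_force: 25.0
```

>>> {"fn": "drive_tool", "kwargs": {
  "moves": [0, 0, -0.002, 0, 0, 0, 0, 0, -0.003, 0, 0, 0, 0, 0, -0.004, 0, 0, 0, 0, 0, -0.004, 0, 0, 0, 0, 0, -0.005, 0, 0, 0, 0, 0, -0.005, 0, 0, 0, 0, 0, -0.006, 0, 0, 0, 0, 0, -0.006, 0, 0, 0, 0, 0, -0.006, 0, 0, 0, 0, 0, -0.006, 0, 0, 0]
}}

```text
time_s: 7.55
position: [0.4406, -0.1771, 0.1311]
orientation: [0.996, 0.088, 0.001, 0.0]
contact_force: [-3.3, 4.1, 12.7]
width: 0.0312
grasp_force: 25.0
```

>>> {"fn": "drive_tool", "kwargs": {
  "moves": [0, 0, 0.003, 0, 0, 0, 0, 0, 0.003, 0, 0, 0, 0, 0, 0.003, 0, 0, 0, 0, 0, 0.003, 0, 0, 0, 0, 0, 0.003, 0, 0, 0, 0, 0, 0.003, 0, 0, 0, 0, 0, 0.003, 0, 0, 0, 0, 0, 0.003, 0, 0, 0, 0, 0, 0.003, 0, 0, 0, 0, 0, 0.003, 0, 0, 0],
  "gripper": 0
}}

```text
time_s: 8.55
position: [0.4398, -0.1769, 0.13]
orientation: [0.996, 0.088, -0.0, -0.0]
contact_force: [0.4, -0.8, -1.1]
width: 0.0921
grasp_force: 0.0
```

>>> {"fn": "drive_tool", "kwargs": {
  "moves": [0, 0, 0.05, 0, 0, 0, 0, 0, 0.13, 0, 0, 0, 0, 0, 0.22, 0, 0, 0, 0, 0, 0.3, 0, 0, 0.1, 0, 0.05, 0.34, 0, 0, 0.2, 0, 0.1, 0.34, 0, 0, 0.3, 0, 0.15, 0.34, 0, 0, 0.4, 0, 0.2, 0.34, 0, 0, 0.5, 0, 0.2, 0.34, 0, 0, 0.6, 0, 0.2, 0.34, 0, 0, 0.7]
}}

```text
time_s: 9.55
position: [0.4399, -0.0761, 0.3002]
orientation: [0.816, 0.578, 0.0, 0.0]
contact_force: [-0.5, -0.1, 0.1]
width: 0.0918
grasp_force: 0.0
```

```bash
python3 - <<'E'
from h import *
st(); A=cap('side','s3');B=cap('top','t3');a=A['frame'][170:340,185:355];b=B['frame'][180:260,165:245]
cv2.imwrite('pics/g3.png',np.hstack([cv2.resize(a,(400,400),interpolation=2),cv2.resize(b,(400,400),interpolation=2)]))
# wheel in machine frame
psi=np.radians(10.1); ex=np.array([np.cos(psi),np.sin(psi)]); ey=np.array([-ex[1],ex[0]]); o=np.array([.414,.1778])+.026*ex; print('wc',o)
for c,rr in [(B,(slice(180,260),slice(165,245))),(A,(slice(230,340),slice(205,305)))]:
    P=cloud(c)[rr].reshape(-1,3); F=c['frame'][rr].reshape(-1,3).astype(int)
    x=(P[:,:2]-o)@ex*1e3; y=(P[:,:2]-o)@ey*1e3; z=P[:,2]*1e3
    s=(abs(y)<30)&(z>105)&(x<35)&(x>-40)
    print('tyre top',s.sum(),np.percentile(x[s],[2,50,98]).round(),np.percentile(z[s],[50,98]).round())
    h=cv2.cvtColor(c['frame'],cv2.COLOR_BGR2HSV)[rr].reshape(-1,3)
    s=(F[:,2]-F[:,0]>60)&(abs(y)<62)&(x<0)&(x>-60)&(z>12)
    if s.any(): print('brass',s.sum(),np.median(x[s]),np.median(y[s]),np.median(z[s]),F[s].mean(0))
# guard tabs
q=np.array([.44,-.177]);P=cloud(A).reshape(-1,3);s=(abs(P[:,0]-.44)<.06)&(abs(P[:,1]+.177)<.06)&(P[:,2]>.13)&(P[:,2]<.165)
if s.sum():
  x=(P[s][:,:2]-q)@ex*1e3; y=(P[s][:,:2]-q)@ey*1e3; print('tabs',s.sum(),x.min(),x.max(),y.min(),y.max(),P[s][:,2].max())
E
```

```text
{'time_s': 9.55, 'position': [0.4399, -0.0761, 0.3002], 'orientation': [0.8158, 0.5784, 0.0001, 0.0002], 'contact_force': [-0.525, -0.1209, 0.09], 'torque': [-0.0374, -0.0526, 0.0284], 'width': 0.0918, 'grasp_force': 0.0, 'joints': [-0.4433, -0.2327, 1.8098, 0.0, 1.564, -0.106]}
wc [0.43959708 0.18235953]
tyre top 203 [-15.  -5.   8.] [117. 124.]
brass 25 -24.756903675019856 -20.057116965750648 81.48371644258322 [ 59.32 120.44 155.84]
tyre top 199 [-13.  -2.  10.] [116. 122.]
brass 25 -26.231046142018677 -21.447920138548664 80.67040508070608 [ 51.48 107.16 146.16]
tabs 134 -12.544962549781093 11.206415014606096 -28.88086479260277 31.6551202513125 0.15867834019043925
```

View pics/g3.png

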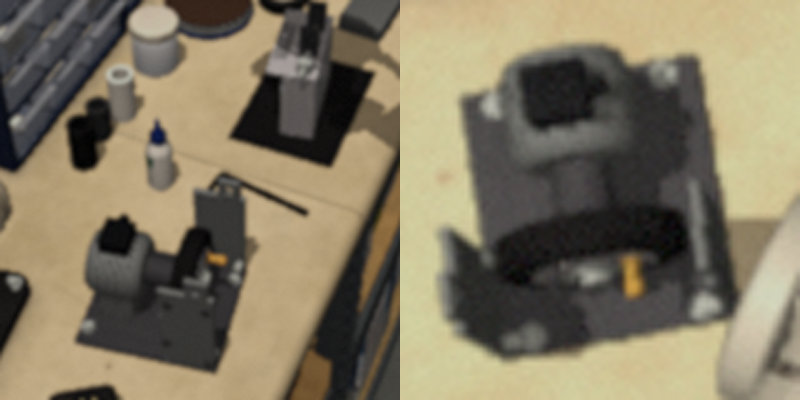

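The guard stands upright on the mat in the left half. In the right half the brass valve is at (632,275). It measures about y -21 mm and z 77 mm in the machine frame, so the wheel is about 1.06 rad clockwise.

>>> {"fn": "drive_tool", "kwargs": {
  "moves": [0, 0.08, 0, 0, 0, 0.08, 0.002, 0.17, 0, 0, 0, 0.16, 0.003, 0.26, 0, 0, 0, 0.24, 0.004, 0.34, 0, 0, 0, 0.32, 0.005, 0.42, 0, 0, 0, 0.347, 0.006, 0.46, 0, 0, 0, 0.347, 0.006, 0.46, -0.06, 0, 0, 0.347, 0.006, 0.46, -0.12, 0, 0, 0.347, 0.006, 0.46, -0.17, 0, 0, 0.347, 0.006, 0.46, -0.2, 0, 0, 0.347],
  "gripper": 0.5
}}

```text
time_s: 10.65
position: [0.4417, 0.153, 0.1977]
orientation: [0.644, 0.765, -0.001, -0.001]
contact_force: [-0.2, 0.7, 0.2]
width: 0.0457
grasp_force: 0.0
```

```bash
cat >> h.py <<'E'
psi=np.radians(10.1); EX=np.array([np.cos(psi),np.sin(psi),0]); EY=np.array([-EX[1],EX[0],0]); WC=np.array([.4376,.182,.066])
def wp(phi,r,cmd,phi0):
    "scaled row for tool at wheel angle phi, tip radius r, from commanded pos cmd with tilt phi0"
    p=WC+r*(-np.sin(phi)*EY+np.cos(phi)*np.array([0,0,1]))
    return np.r_[(p-cmd)/.5,(phi-phi0)*EX/1.5].round(4).tolist()
def valve():
    A=cap('side');B=cap('top')
    for c,rr in [(B,(slice(180,260),slice(165,245))),(A,(slice(230,340),slice(205,305)))]:
        P=cloud(c)[rr].reshape(-1,3); F=c['frame'][rr].reshape(-1,3).astype(int)
        d=P-WC; x=d@EX*1e3; y=d@EY*1e3; z=d[:,2]*1e3
        s=(F[:,2]-F[:,0]>60)&(abs(y)<50)&(x<0)&(x>-50)&(z>-50)
        if s.any(): print('brass',s.sum(),np.median(x[s]).round(1),np.median(y[s]).round(1),np.median(z[s]).round(1),'ymax/min',y[s].min().round(1),y[s].max().round(1),'zmax',z[s].max().round(1))
E
python3 - <<'E'
from h import *
st(); cmd=np.array([.443,.153,.2005])
for f,r in [(.3,.1),(.3,.07),(.3,.05),(.3,.034)]: print(f,r,wp(f,r,cmd,0))
c2=WC+.034*(-np.sin(.3)*EY+np.cos(.3)*np.array([0,0,1]))
for f in [.2,.1,0,-.1,-.2,-.3]: print(f,wp(f,.034,c2,.3))
E
```

```text
{'time_s': 10.65, 'position': [0.4417, 0.153, 0.1977], 'orientation': [0.6441, 0.765, -0.0011, -0.0011], 'contact_force': [-0.1789, 0.6863, 0.2101], 'torque': [-0.028, -0.039, 0.0064], 'width': 0.0457, 'grasp_force': 0.0, 'joints': [0.074, -0.1112, 1.9053, 0.0, 1.3506, -0.0971]}
0.3 0.1 [-0.0004, -0.0002, -0.0779, 0.1969, 0.0351, 0.0]
0.3 0.07 [-0.0035, 0.0173, -0.1353, 0.1969, 0.0351, 0.0]
0.3 0.05 [-0.0056, 0.0289, -0.1735, 0.1969, 0.0351, 0.0]
0.3 0.034 [-0.0073, 0.0382, -0.204, 0.1969, 0.0351, 0.0]
0.2 [-0.0012, 0.0065, 0.0017, -0.0656, -0.0117, -0.0]
0.1 [-0.0023, 0.0131, 0.0027, -0.1313, -0.0234, -0.0]
0 [-0.0035, 0.0198, 0.003, -0.1969, -0.0351, -0.0]
-0.1 [-0.0047, 0.0265, 0.0027, -0.2625, -0.0468, -0.0]
-0.2 [-0.0059, 0.0331, 0.0017, -0.3282, -0.0585, -0.0]
-0.3 [-0.007, 0.0396, 0.0, -0.3938, -0.0701, -0.0]
```

>>> {"fn": "drive_tool", "kwargs": {
  "moves": [0, 0, -0.02, 0.066, 0.012, 0, 0, 0, -0.04, 0.131, 0.023, 0, 0, 0, -0.06, 0.197, 0.035, 0, 0, 0, -0.078, 0.197, 0.035, 0, -0.002, 0.009, -0.106, 0.197, 0.035, 0, -0.004, 0.018, -0.135, 0.197, 0.035, 0, -0.005, 0.025, -0.16, 0.197, 0.035, 0, -0.006, 0.031, -0.18, 0.197, 0.035, 0, -0.007, 0.036, -0.196, 0.197, 0.035, 0, -0.007, 0.038, -0.204, 0.197, 0.035, 0]
}}

```text
time_s: 11.65
position: [0.4389, 0.1725, 0.0974]
orientation: [0.635, 0.758, 0.096, -0.115]
contact_force: [0.4, 0.5, 0.5]
width: 0.0457
grasp_force: 0.0
```

>>> {"fn": "drive_tool", "kwargs": {
  "moves": [0, 0, 0, 0, 0, 0, 0, 0, 0, 0, 0, 0, 0, 0, 0, 0, 0, 0, 0, 0, 0, 0, 0, 0, -0.001, 0.006, 0.002, -0.066, -0.012, 0, -0.002, 0.013, 0.003, -0.131, -0.023, 0, -0.0035, 0.02, 0.003, -0.197, -0.035, 0, -0.005, 0.026, 0.003, -0.262, -0.047, 0, -0.006, 0.033, 0.002, -0.328, -0.058, 0, -0.007, 0.04, 0, -0.394, -0.07, 0],
  "gripper": 1,
  "squeeze": 25
}}

```text
time_s: 12.65
position: [0.4377, 0.1913, 0.0991]
orientation: [0.635, 0.757, -0.096, 0.118]
contact_force: [5.1, -8.4, -9.9]
width: 0.0239
grasp_force: 25.0
```

```bash
python3 - <<'E'
from h import *
st(); valve()
a=cap('side')['frame'][170:330,185:345];b=cap('top')['frame'][170:260,160:250]
cv2.imwrite('pics/g4.png',np.hstack([cv2.resize(a,(400,400),interpolation=2),cv2.resize(b,(400,400),interpolation=2)]))
E
```

```text
{'time_s': 12.65, 'position': [0.4377, 0.1913, 0.0991], 'orientation': [0.6351, 0.7572, -0.0963, 0.1184], 'contact_force': [5.1243, -8.368, -9.8632], 'torque': [-0.8159, -0.5975, 0.022], 'width': 0.0239, 'grasp_force': 25.0104, 'joints': [0.3614, 0.131, 1.9021, -0.3271, 1.1819, 0.3226]}
brass 17 -25.1 -10.0 26.9 ymax/min -13.2 -7.5 zmax 36.0
```

View pics/g4.png

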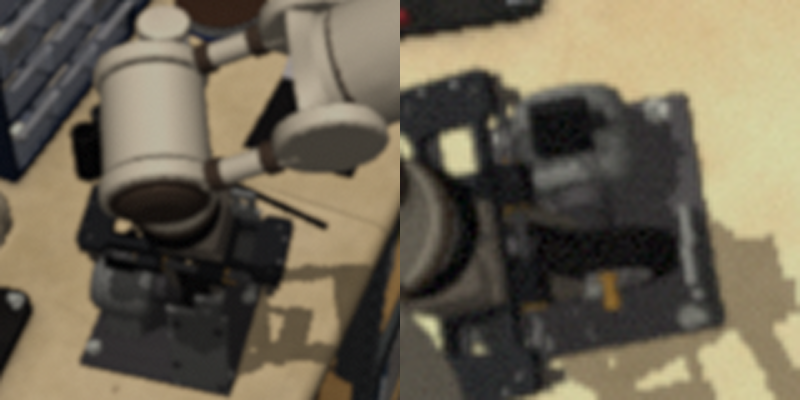

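The top view, in the right half, shows the valve at (610,290): machine y -10 and about 22 mm above the axle, so roughly 0.43 rad remains.

```bash
python3 - <<'E'
from h import *
P=lambda f,r:WC+r*(-np.sin(f)*EY+np.cos(f)*np.array([0,0,1]))
for f,r in [(-.3,.05),(-.3,.07),(-.17,.07),(-.03,.07),(.1,.07),(.1,.05),(.1,.034)]: print(f,r,wp(f,r,P(-.3,.034),-.3))
for f in [0,-.1,-.2,-.3,-.35]: print(f,wp(f,.034,P(.1,.034),.1))
E
```

```text
-0.3 0.05 [-0.0017, 0.0093, 0.0306, 0.0, 0.0, 0.0]
-0.3 0.07 [-0.0037, 0.0209, 0.0688, 0.0, 0.0, 0.0]
-0.17 0.07 [-0.0006, 0.0035, 0.073, 0.0853, 0.0152, 0.0]
-0.03 0.07 [0.0028, -0.0156, 0.075, 0.1772, 0.0316, 0.0]
0.1 0.07 [0.006, -0.0335, 0.0743, 0.2625, 0.0468, 0.0]
0.1 0.05 [0.0053, -0.0296, 0.0345, 0.2625, 0.0468, 0.0]
0.1 0.034 [0.0047, -0.0265, 0.0027, 0.2625, 0.0468, 0.0]
0 [-0.0012, 0.0067, 0.0003, -0.0656, -0.0117, -0.0]
-0.1 [-0.0024, 0.0134, 0.0, -0.1313, -0.0234, -0.0]
-0.2 [-0.0036, 0.02, -0.001, -0.1969, -0.0351, -0.0]
-0.3 [-0.0047, 0.0265, -0.0027, -0.2625, -0.0468, -0.0]
-0.35 [-0.0053, 0.0296, -0.0038, -0.2954, -0.0526, -0.0]
```

>>> {"fn": "drive_tool", "kwargs": {
  "moves": [0, 0, 0, 0, 0, 0, 0, 0, 0, 0, 0, 0, 0, 0, 0, 0, 0, 0, -0.002, 0.009, 0.031, 0, 0, 0, -0.004, 0.021, 0.069, 0, 0, 0, -0.001, 0.004, 0.073, 0.085, 0.015, 0, 0.003, -0.016, 0.075, 0.177, 0.032, 0, 0.006, -0.034, 0.074, 0.262, 0.047, 0, 0.005, -0.03, 0.035, 0.262, 0.047, 0, 0.005, -0.026, 0.003, 0.262, 0.047, 0],
  "gripper": 0.5
}}

```text
time_s: 13.85
position: [0.4391, 0.1774, 0.0996]
orientation: [0.643, 0.764, 0.032, -0.038]
contact_force: [-0.0, -0.5, -0.4]
width: 0.0457
grasp_force: 0.0
```

```bash
python3 - <<'E'
from h import *
st(); valve()
E
```

```text
{'time_s': 13.85, 'position': [0.4391, 0.1774, 0.0996], 'orientation': [0.6431, 0.7641, 0.0321, -0.0378], 'contact_force': [-0.0089, -0.4891, -0.4014], 'torque': [-0.0888, -0.0652, 0.0309], 'width': 0.0457, 'grasp_force': 0.0, 'joints': [0.0581, 0.0063, 2.003, 0.1084, 1.1453, -0.1588]}
brass 11 -16.2 -12.1 27.0 ymax/min -33.2 3.7 zmax 150.5
```

>>> {"fn": "drive_tool", "kwargs": {
  "moves": [0, 0, 0, 0, 0, 0, 0, 0, 0, 0, 0, 0, 0, 0, 0, 0, 0, 0, 0, 0, 0, 0, 0, 0, -0.001, 0.007, 0, -0.066, -0.012, 0, -0.002, 0.013, 0, -0.131, -0.023, 0, -0.004, 0.02, -0.001, -0.197, -0.035, 0, -0.005, 0.026, -0.003, -0.262, -0.047, 0, -0.005, 0.03, -0.004, -0.295, -0.053, 0, -0.005, 0.03, -0.004, -0.295, -0.053, 0],
  "gripper": 1
}}

```text
time_s: 14.95
position: [0.4372, 0.1945, 0.0984]
orientation: [0.631, 0.755, -0.112, 0.136]
contact_force: [5.6, -3.6, 0.1]
width: 0.0235
grasp_force: 25.0
```

```bash
python3 - <<'E'
from h import *
st(); valve()
P=lambda f,r:WC+r*(-np.sin(f)*EY+np.cos(f)*np.array([0,0,1]))
for f,r in [(-.35,.05),(-.35,.07),(-.35,.11),(-.35,.17)]: print(f,r,wp(f,r,P(-.35,.034),-.35))
E
```

```text
{'time_s': 14.95, 'position': [0.4372, 0.1945, 0.0984], 'orientation': [0.6311, 0.7554, -0.1121, 0.1363], 'contact_force': [5.5905, -3.5677, 0.1291], 'torque': [-0.6673, -0.8135, 0.0553], 'width': 0.0235, 'grasp_force': 25.004, 'joints': [0.3968, 0.1591, 1.8835, -0.373, 1.2009, 0.3721]}
brass 18 -24.4 0.3 29.7 ymax/min -2.7 3.3 zmax 35.1
-0.35 0.05 [-0.0019, 0.0108, 0.0301, 0.0, 0.0, 0.0]
-0.35 0.07 [-0.0043, 0.0243, 0.0676, 0.0, 0.0, 0.0]
-0.35 0.11 [-0.0091, 0.0513, 0.1428, 0.0, 0.0, 0.0]
-0.35 0.17 [-0.0164, 0.0918, 0.2555, 0.0, 0.0, 0.0]
```

>>> {"fn": "drive_tool", "kwargs": {
  "moves": [0, 0, 0, 0, 0, 0, 0, 0, 0, 0, 0, 0, 0, 0, 0, 0, 0, 0, -0.002, 0.011, 0.03, 0, 0, 0, -0.004, 0.024, 0.068, 0, 0, 0, -0.009, 0.051, 0.143, 0, 0, 0, -0.016, 0.092, 0.23, 0, 0, 0, -0.01, 0.05, 0.32, 0.08, 0.014, 0, 0, -0.03, 0.4, 0.16, 0.028, 0, 0, -0.12, 0.42, 0.23, 0.041, 0],
  "gripper": 0.5
}}

```text
time_s: 16.05
position: [0.4373, 0.137, 0.3121]
orientation: [0.64, 0.768, 0.005, 0.002]
contact_force: [1.3, -0.7, -0.4]
width: 0.0461
grasp_force: 0.0
```

>>> {"fn": "drive_tool", "kwargs": {
  "moves": [0, -0.1, 0, 0, 0, -0.1, 0, -0.2, 0, 0, 0, -0.2, 0, -0.3, 0, 0, 0, -0.3, 0, -0.4, 0, 0, 0, -0.4, 0, -0.48, 0, 0, 0, -0.5, 0, -0.54, 0, 0, 0, -0.6, 0, -0.58, 0, 0, 0, -0.7, 0, -0.6, 0, 0, 0, -0.8, 0, -0.6, 0, 0, 0, -0.9, 0, -0.6, 0, 0, 0, -0.99],
  "gripper": 0
}}

```text
time_s: 17.05
position: [0.4355, -0.164, 0.3067]
orientation: [0.992, 0.127, -0.001, -0.0]
contact_force: [0.7, 0.7, -0.1]
width: 0.092
grasp_force: 0.0
```

```bash
python3 - <<'E'
from h import *
st(); valve()
A=cap('side','s5');B=cap('top','t5')
for n,c,rr in [('top',B,(slice(180,260),slice(165,245))),('side',A,(slice(230,340),slice(205,305)))]:
    P=cloud(c)[rr].reshape(-1,3); d=(P-WC)*1e3; x=d@EX;y=d@EY;z=P[:,2]*1e3
    for nm,s in [('ear+',(z>140)&(z<160)&(y>50)&(y<80)),('ear-',(z>140)&(z<160)&(y<-50)&(y>-80)),('tyre top',(z>114)&(abs(y)<40)&(x<30)&(x>-35)),('tyre',(z>60)&(z<125)&(abs(y)<60)&(abs(x)<12)),('pl+',(z>120)&(z<134)&(y>50)&(y<80)&(abs(x)<45)),('pl-',(z>120)&(z<134)&(y<-50)&(y>-80)&(abs(x)<45))]:
        if s.sum()>3: print(n,nm,s.sum(),'x',np.percentile(x[s],[3,50,97]).round(1),'y',np.percentile(y[s],[3,50,97]).round(1),'z',np.percentile(z[s],[50,98]).round(1))
q=np.array([.44,-.177,0])
for n,c in [('s',A),('t',B)]:
    P=cloud(c).reshape(-1,3); s=(abs(P[:,0]-.44)<.06)&(abs(P[:,1]+.177)<.06)&(P[:,2]>.138)&(P[:,2]<.165); d=(P[s]-q)*1e3
    if s.sum(): print('tabs',n,s.sum(),np.percentile(d@EX,[3,97]).round(1),np.percentile(d@EY,[3,97]).round(1))
a=A['frame'][170:340,185:355];b=B['frame'][180:260,165:245]
cv2.imwrite('pics/g5.png',np.hstack([cv2.resize(a,(400,400),interpolation=2),cv2.resize(b,(400,400),interpolation=2)]))
E
```

```text
{'time_s': 17.05, 'position': [0.4355, -0.164, 0.3067], 'orientation': [0.9919, 0.1268, -0.0006, -0.0004], 'contact_force': [0.6828, 0.6522, -0.1362], 'torque': [-0.0359, 0.023, -0.0443], 'width': 0.092, 'grasp_force': 0.0, 'joints': [-0.6207, -0.1797, 1.7524, -0.0002, 1.5703, 0.6958]}
brass 25 -22.0 0.4 30.8 ymax/min -4.4 4.8 zmax 35.4
brass 32 -21.3 -0.8 26.8 ymax/min -42.8 3.1 zmax 32.5
top ear+ 30 x [-38.5 -28.3 -16.5] y [64.7 68.  72.4] z [155.1 159.9]
top ear- 28 x [-39.5 -26.7 -15.8] y [-69.2 -66.5 -62.9] z [155.9 159.3]
top tyre top 154 x [-12.3  -1.7   8.9] y [-26.9   1.9  26.5] z [118.5 125.9]
top tyre 304 x [-11.7  -1.9   9.1] y [-49.8  -4.3  47.7] z [113.4 123.2]
top pl+ 36 x [-43.3  -6.1  11.4] y [65.3 66.8 72.1] z [129.1 133.7]
top pl- 32 x [-44.6  -5.9  11.2] y [-69.5 -67.7 -62.6] z [131.6 133.6]
side ear+ 57 x [-36.  -24.  -12.2] y [64.1 68.8 71.9] z [152.1 156.8]
side ear- 48 x [-37.  -26.4 -13.5] y [-70.2 -66.  -62.8] z [151.7 157.8]
side tyre top 134 x [-9.4  1.  10.7] y [-20.4   3.1  25.1] z [117.2 122. ]
side tyre 300 x [-11.4  -2.   10.7] y [-40.6   5.7  38.9] z [112.6 120.9]
side pl+ 100 x [-41.8 -11.7  14. ] y [64.2 69.2 72.2] z [128.5 133.7]
side pl- 89 x [-41.3 -13.3  12.1] y [-69.4 -65.6 -62.6] z [128.7 133.6]
tabs s 100 [-12.2  10.5] [-28.1  29.1]
tabs t 52 [-14.7   5.3] [-25.4  30.1]
```

View pics/g5.png

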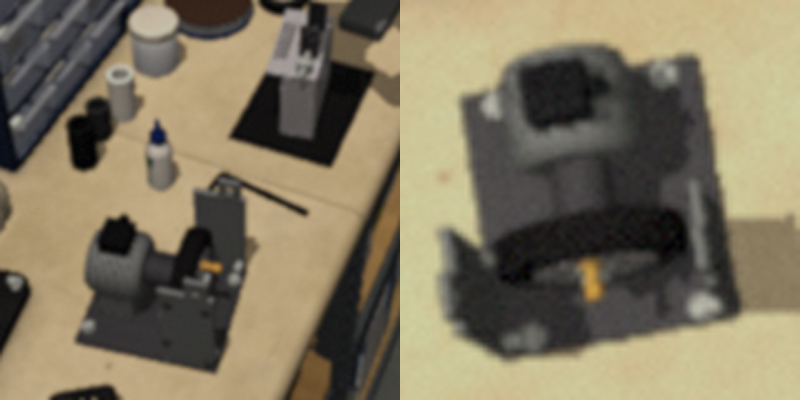

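The guard still stands on the mat. In the right half the valve is at (592,280), nearly straight above the axle. I'll check the angle more finely with rays from both views.

```bash
python3 - <<'E'
from h import *
for n,rr in [('top',(180,260,165,245)),('side',(230,340,205,305))]:
    out=[]
    for k in range(4):
        c=cap(n); r0,r1,c0,c1=rr; F=c['frame'].astype(float); P=cloud(c)
        w=np.clip(F[...,2]-F[...,0]-35,0,60); d=P-WC; m=(abs(d@EY)<.02)&((d@EX)<.0)&((d@EX)>-.05)&(d[...,2]>.01)&(d[...,2]<.05)
        M=np.zeros(m.shape,bool);M[r0:r1,c0:c1]=1; w=w*(cv2.dilate((m&M).astype(np.uint8),np.ones((3,3)))>0)
        v,u=np.mgrid[:420,:560]; uu,vv=(u*w).sum()/w.sum(),(v*w).sum()/w.sum()
        p=world(c,uu,vv,z=.066+.024)-WC
        z=P[...,2]*1e3; y=d@EY*1e3; x=d@EX*1e3; e=[]
        for lo,hi in [(55,80),(-80,-55)]:
            s=M&(z>122)&(z<160)&(y>lo)&(y<hi)&(x>-44)&(x<14); e.append(np.percentile(y[s],[3,97]).mean())
        # centre by depth-free rays: plate top silhouettes omitted
        out.append([uu,vv,p@EX*1e3,p@EY*1e3,*e,np.mean(e)])
    print(n,np.mean(out,0).round(2),np.std(out,0).round(2))
E
```

```text
top [202.9  235.68 -22.38   0.9   68.61 -66.02   1.29] [0.   0.01 0.02 0.01 0.18 0.03 0.09]
side [274.33 282.81 -21.69  -4.01  67.98 -66.74   0.62] [0.   0.   0.01 0.01 0.12 0.25 0.18]
```

```bash
python3 - <<'E'
from h import *
from scipy.optimize import least_squares
for n in ['top','side']:
    Y=[];Z=[];A=[]
    for k in range(4):
        c=cap(n); d=(cloud(c)-WC).reshape(-1,3)*1e3; F=c['frame'].reshape(-1,3).astype(int)
        x=d@EX;y=d@EY;z=d[:,2]; r=np.hypot(y,z)
        s=(x>-9)&(x<8)&(abs(r-54)<7)&(z>10)&(abs(y)<56); Y.append(y[s]);Z.append(z[s])
        b=(F[:,2]-F[:,0]>45)&(abs(y)<20)&(x<-12)&(x>-40)&(z>10)&(z<45); A.append(np.c_[x,y,z][b])
    Y=np.concatenate(Y);Z=np.concatenate(Z);A=np.concatenate(A)
    f=least_squares(lambda p:np.hypot(Y-p[0],Z-p[1])-54,[0,0],loss='soft_l1')
    print(n,len(Y),Y.min(),Y.max(),'axle',f.x.round(2),'brass med',np.median(A,0).round(2),'pct',np.percentile(A,[10,90],axis=0).round(1).tolist())
    # stem axis fit: cylinder of radius 5.75 along x
    g=least_squares(lambda p:np.hypot(A[:,1]-p[0],A[:,2]-p[1])-5.75,[0,24],loss='soft_l1'); q=g.x-f.x
    print(' stem',g.x.round(2),'rel',q.round(2),'r',np.hypot(*q).round(1),'theta',np.arctan2(-q[0],q[1]).round(3))
E
```

```text
top 919 -52.44098642496508 53.80095895185077 axle [1.69 0.92] brass med [-21.14   0.2   29.15] pct [[-31.5, -2.6, 23.9], [-13.5, 3.7, 33.5]]
 stem [ 2.62 25.57] rel [ 0.93 24.65] r 24.7 theta -0.038
side 717 -52.04762435984783 43.10125069544343 axle [-1.29 -0.84] brass med [-23.06  -0.54  26.89] pct [[-31.1, -3.8, 24.0], [-14.0, 2.4, 29.8]]
 stem [-3.41 22.98] rel [-2.12 23.81] r 23.9 theta 0.089
```

Both views agree that the valve is within about 0.05 rad of the top (mean about 0.02), so I accept it. Regrasping the guard at the pose where I released it.

>>> {"fn": "drive_tool", "kwargs": {
  "moves": [0.009, -0.021, 0, 0, 0, -0.057, 0.009, -0.021, -0.04, 0, 0, -0.057, 0.009, -0.021, -0.1, 0, 0, -0.057, 0.009, -0.021, -0.16, 0, 0, -0.057, 0.009, -0.021, -0.2, 0, 0, -0.057, 0.009, -0.021, -0.25, 0, 0, -0.057, 0.009, -0.021, -0.29, 0, 0, -0.057, 0.009, -0.021, -0.325, 0, 0, -0.057, 0.009, -0.021, -0.345, 0, 0, -0.057, 0.009, -0.021, -0.354, 0, 0, -0.057],
  "gripper": 0
}}

```text
time_s: 19.05
position: [0.4399, -0.174, 0.1291]
orientation: [0.996, 0.088, -0.001, -0.001]
contact_force: [0.4, -0.0, -0.3]
width: 0.0918
grasp_force: 0.0
```

>>> {"fn": "drive_tool", "kwargs": {
  "moves": [0, 0, 0, 0, 0, 0, 0, 0, 0, 0, 0, 0, 0, 0, 0, 0, 0, 0, 0, 0, 0, 0, 0, 0, 0, 0, 0, 0, 0, 0, 0, 0, 0, 0, 0, 0, 0, 0, 0, 0, 0, 0, 0, 0, 0, 0, 0, 0, 0, 0, 0, 0, 0, 0, 0, 0, 0, 0, 0, 0],
  "gripper": 1,
  "squeeze": 25
}}

```text
time_s: 20.05
position: [0.4412, -0.1758, 0.1311]
orientation: [0.996, 0.088, 0.001, 0.002]
contact_force: [0.1, -5.5, 5.4]
width: 0.0313
grasp_force: 25.0
```

>>> {"fn": "drive_tool", "kwargs": {
  "moves": [0, 0, 0.04, 0, 0, 0, 0, 0, 0.12, 0, 0, 0, 0, 0, 0.2, 0, 0, 0, 0, 0.03, 0.28, 0, 0, 0, -0.005, 0.1, 0.34, 0, 0, 0, -0.015, 0.19, 0.36, 0, 0, 0, -0.022, 0.28, 0.36, 0, 0, 0, -0.03, 0.37, 0.36, 0, 0, 0, -0.035, 0.46, 0.36, 0, 0, 0, -0.04, 0.54, 0.36, 0, 0, 0]
}}

```text
time_s: 21.05
position: [0.4182, 0.0984, 0.3078]
orientation: [0.996, 0.088, -0.003, -0.001]
contact_force: [0.9, -0.3, -4.2]
width: 0.0316
grasp_force: 25.0
```

>>> {"fn": "drive_tool", "kwargs": {
  "moves": [-0.005, 0.07, 0, 0, 0, 0, -0.01, 0.12, 0, 0, 0, 0, -0.012, 0.15, 0, 0, 0, 0, -0.012, 0.165, 0, 0, 0, 0, -0.012, 0.17, 0, 0, 0, 0, -0.012, 0.17, -0.01, 0, 0, 0, -0.012, 0.17, -0.02, 0, 0, 0, -0.012, 0.17, -0.03, 0, 0, 0, -0.012, 0.17, -0.03, 0, 0, 0, -0.012, 0.17, -0.03, 0, 0, 0]
}}

```text
time_s: 22.05
position: [0.4143, 0.1804, 0.2948]
orientation: [0.996, 0.087, -0.001, -0.0]
contact_force: [0.6, 0.2, -3.7]
width: 0.0309
grasp_force: 25.0
```

```bash
python3 - <<'E'
from h import *
st(); o=np.array([.415,.1785,0]); dz=bot.get_state()['position'][2]-.1533; print(dz)
for n,rr in [('top',(180,260,165,245)),('side',(150,340,185,315))]:
    c=cap(n,n[0]+'6'); r0,r1,c0,c1=rr; P=cloud(c)[r0:r1,c0:c1].reshape(-1,3); F=c['frame'][r0:r1,c0:c1].reshape(-1,3).max(1); x=(P-o)@EX*1e3;y=(P-o)@EY*1e3;z=(P[:,2]-dz)*1e3
    s=(z>122)&(z<134)&(x>-30)&(x<70)&(abs(y)<75)
    print(n,'plate x',np.percentile(x[s],[2,50,98]).round(1),'y',np.percentile(y[s],[2,98]).round(1),s.sum())
    s=(z>30)&(z<115)&(x>-30)&(x<15)&(y>55)&(y<70)
    if s.sum()>5: print(n,'wall+ x',np.percentile(x[s],[2,98]).round(1),'y',np.percentile(y[s],[10,50,90]).round(1),s.sum())
    z=P[:,2]*1e3; 
    for nm,s in [('ear+',(z>147)&(z<158)&(y>63)&(y<80)),('ear-',(z>147)&(z<158)&(y<-58)&(y>-80))]:
        if s.sum()>5: print(n,nm,np.percentile(x[s],[2,50,98]).round(1),np.percentile(y[s],[2,98]).round(1),s.sum())
E
```

```text
{'time_s': 22.05, 'position': [0.4143, 0.1804, 0.2948], 'orientation': [0.9962, 0.0874, -0.0005, -0.0], 'contact_force': [0.649, 0.2156, -3.6508], 'torque': [0.0028, 0.0227, 0.0002], 'width': 0.0309, 'grasp_force': 24.9828, 'joints': [0.1421, -0.2144, 1.8051, 0.0001, 1.5519, 1.5378]}
0.14146672264811805
top plate x [-21.8 -14.1  39.9] y [-55.9  61.1] 252
top wall+ x [-22.5 -20.8] y [56.1 60.3 64.4] 25
top ear- [-15.9  -3.2   7.6] [-69.8 -63.2] 23
side plate x [-19.3  15.1  42.5] y [-50.4  64. ] 700
side wall+ x [-19.3  14.1] y [61.  62.5 63.9] 375
side ear+ [-12.7  -1.3  11. ] [64.2 72.1] 42
```

```bash
python3 - <<'E'
from h import *
o=np.array([.415,.1785,0]); dz=.1415
X=[[],[],[]]
for k in range(3):
    c=cap('side'); P=cloud(c)[150:340,185:315].reshape(-1,3); X[0].append((P-o)@EX*1e3);X[1].append((P-o)@EY*1e3);X[2].append((P[:,2]-dz)*1e3)
x,y,z=[np.concatenate(a) for a in X]
for lo in range(28,128,14):
    s=(z>lo)&(z<lo+14)&(y>58)&(y<67)&(x>-30)&(x<40); print(lo,s.sum(),np.percentile(x[s],[3,97]).round(1),np.median(y[s]).round(2))
s=(z>122)&(z<137)&(x>5)&(x<40)&(abs(y)<58); A=np.c_[x[s],y[s],np.ones(s.sum())]; print('top plane slopes',np.linalg.lstsq(A,z[s],rcond=None)[0].round(4),s.sum())
E
```

```text
28 209 [-18.8  23.2] 62.75
42 225 [-18.9  22.6] 62.69
56 225 [-18.8  22.2] 62.51
70 228 [-19.   21.3] 62.54
84 240 [-18.9  23.3] 62.61
98 246 [-18.9  22.7] 62.61
112 251 [-18.6  22.6] 62.74
126 240 [-17.3  37.6] 61.28
top plane slopes [-2.200000e-03 -1.000000e-03  1.297252e+02] 991
```

>>> {"fn": "drive_tool", "kwargs": {
  "moves": [0.003, -0.001, 0, 0, 0, 0, 0.003, -0.001, -0.01, 0, 0, 0, 0.003, -0.001, -0.025, 0, 0, 0, 0.003, -0.001, -0.04, 0, 0, 0, 0.003, -0.001, -0.055, 0, 0, 0, 0.003, -0.001, -0.07, 0, 0, 0, 0.003, -0.001, -0.085, 0, 0, 0, 0.003, -0.001, -0.1, 0, 0, 0, 0.003, -0.001, -0.12, 0, 0, 0, 0.003, -0.001, -0.14, 0, 0, 0]
}}

```text
time_s: 23.3
position: [0.4159, 0.1802, 0.2242]
orientation: [0.996, 0.088, -0.0, -0.0]
contact_force: [1.1, -0.4, -4.3]
width: 0.0314
grasp_force: 25.0
```

>>> {"fn": "drive_tool", "kwargs": {
  "moves": [0, 0, -0.02, 0, 0, 0, 0, 0, -0.04, 0, 0, 0, 0, 0, -0.06, 0, 0, 0, 0, 0, -0.08, 0, 0, 0, 0, 0, -0.1, 0, 0, 0, 0, 0, -0.115, 0, 0, 0, 0, 0, -0.125, 0, 0, 0, 0, 0, -0.132, 0, 0, 0, 0, 0, -0.136, 0, 0, 0, 0, 0, -0.136, 0, 0, 0]
}}

```text
time_s: 24.3
position: [0.4159, 0.1802, 0.1569]
orientation: [0.996, 0.088, -0.0, -0.0]
contact_force: [-0.1, -0.5, -3.7]
width: 0.0308
grasp_force: 25.0
```

>>> {"fn": "drive_tool", "kwargs": {
  "moves": [0, 0, -0.002, 0, 0, 0, 0, 0, -0.004, 0, 0, 0, 0, 0, -0.006, 0, 0, 0, 0, 0, -0.007, 0, 0, 0, 0, 0, -0.008, 0, 0, 0, 0, 0, -0.008, 0, 0, 0, 0, 0, -0.009, 0, 0, 0, 0, 0, -0.009, 0, 0, 0, 0, 0, -0.009, 0, 0, 0, 0, 0, -0.009, 0, 0, 0]
}}

```text
time_s: 25.3
position: [0.4167, 0.1803, 0.1535]
orientation: [0.996, 0.088, 0.001, -0.0]
contact_force: [-0.2, -1.4, 6.0]
width: 0.0311
grasp_force: 25.0
```

>>> {"fn": "drive_tool", "kwargs": {
  "moves": [0, 0, 0, 0, 0, 0, 0, 0, 0, 0, 0, 0, 0, 0, 0, 0, 0, 0, 0, 0, 0, 0, 0, 0, 0, 0, 0, 0, 0, 0, 0, 0, 0, 0, 0, 0, 0, 0, 0, 0, 0, 0, 0, 0, 0, 0, 0, 0, 0, 0, 0, 0, 0, 0, 0, 0, 0, 0, 0, 0],
  "gripper": 0
}}

```text
time_s: 26.3
position: [0.4158, 0.1802, 0.1524]
orientation: [0.996, 0.088, -0.0, -0.0]
contact_force: [-0.1, -0.0, 0.0]
width: 0.092
grasp_force: 0.0
```

>>> {"fn": "drive_tool", "kwargs": {
  "moves": [0, 0, 0.02, 0, 0, 0, 0, 0, 0.06, 0, 0, 0, 0, 0, 0.14, 0, 0, 0, 0, 0, 0.22, 0, 0, 0, 0, 0, 0.28, 0, 0, 0, 0, -0.1, 0.3, 0, 0, 0, 0, -0.2, 0.3, 0, 0, 0, 0, -0.3, 0.3, 0, 0, 0, 0, -0.4, 0.3, 0, 0, 0, 0, -0.48, 0.3, 0, 0, 0]
}}

```text
time_s: 27.3
position: [0.4155, -0.0621, 0.3035]
orientation: [0.996, 0.087, 0.0, 0.001]
contact_force: [-0.2, 0.1, 0.2]
width: 0.0921
grasp_force: 0.0
```

```bash
python3 - <<'E'
from h import *
st(); o=np.array([.415,.1785,0])
A=cap('side','s7');B=cap('top','t7')
for n,c,rr in [('top',B,(slice(180,260),slice(165,245))),('side',A,(slice(230,340),slice(205,305)))]:
    P=cloud(c)[rr].reshape(-1,3); x=(P-o)@EX*1e3;y=(P-o)@EY*1e3;z=P[:,2]*1e3
    for nm,s in [('tab+',(z>164)&(y>0)&(y<40)),('tab-',(z>164)&(y<0)&(y>-40)),('plate',(z>122)&(z<134)&(x>-30)&(x<70)),('pin+',(z>135)&(z<160)&(y>71.5)&(y<90)),('pin-',(z>135)&(z<160)&(y<-71)&(y>-90))]:
        if s.sum()>2: print(n,nm,s.sum(),'x',np.percentile(x[s],[2,50,98]).round(1),'y',np.percentile(y[s],[2,50,98]).round(1),'z',np.percentile(z[s],[50,98]).round(1))
f=lambda nm,r:cv2.resize(nm[r],(400,440),interpolation=2)
cv2.imwrite('pics/g7.png',np.hstack([f(A['frame'],(slice(230,340),slice(205,305))),f(B['frame'],(slice(180,260),slice(165,245)))]))
E
```

```text
{'time_s': 27.3, 'position': [0.4155, -0.0621, 0.3035], 'orientation': [0.9962, 0.0872, 0.0004, 0.0005], 'contact_force': [-0.1823, 0.1088, 0.1838], 'torque': [0.0337, -0.0341, -0.016], 'width': 0.0921, 'grasp_force': 0.0, 'joints': [-0.4374, -0.3096, 1.865, -0.0005, 1.5849, 0.9587]}
top tab+ 30 x [-13.8  -3.2   8.4] y [24.6 26.9 31.2] z [179.8 184.4]
top tab- 30 x [-14.   -2.2   9.3] y [-25.6 -23.1 -19.3] z [178.  185.4]
top plate 766 x [-19.2  19.6  42.9] y [-67.8   0.9  67.7] z [130.6 133.8]
top pin+ 5 x [-14.3  -3.7   1.6] y [71.8 72.5 75.5] z [149.1 154.2]
side tab+ 58 x [-9.8  0.1 11.6] y [23.6 27.7 30.3] z [174.5 181. ]
side tab- 55 x [-11.4  -1.6  11.1] y [-27.7 -22.4 -20.4] z [175.7 181.8]
side plate 798 x [-17.   24.5  45.1] y [-67.4  12.6  69.8] z [129.3 133.1]
side pin+ 3 x [0.6 3.  5. ] y [71.6 72.  72.6] z [141.  154.5]
```

View pics/g7.png

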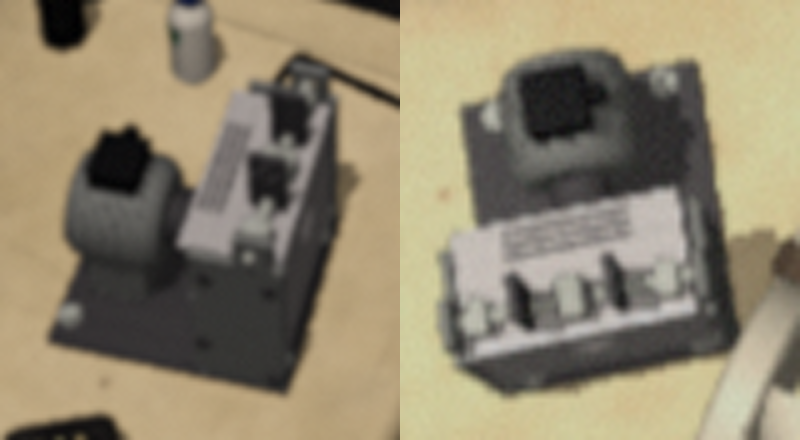

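The guard hangs as it did at first. The tabs are 50 mm apart between mid-planes, as before, so both pins are fully out, and the left pin tip shows at (248,255). Handing in.

```bash
python3 -c "
from bench import bot
print(bot.job_done())"
```

```text
the job is handed in; nothing more can be done
None
```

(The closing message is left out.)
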